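Tip the washed bearing balls out of the mesh basket

TASK

First lift the ring gauge out of the metal parts dish and lay it flat on the round cork pad. Then tip all four white bearing balls out of the mesh wash basket through its spout into the dish, holding the spout low over the dish while you tip, and stand the empty basket upright inside its drip tray again. Leave the mug, dropper bottle, tape roll, tweezers and marker where they are.

Things in the scene. Friction and masses are not known exactly. Their poses are not given: they have to be found in the camera images.
- basket_grip (a point): Centre of the flat black grip plate of the loose wash basket (0.25 kg), with the basket's axes: z up, -x towards its spout. The plate stands on edge, 12 mm thick along x, 44 mm long along y, 28 mm tall, on top of a 6 mm wire arch (94 mm wide in y, at x = 0) over the middle of the basket. It is 118 mm above the undersides of the basket's four feet.
- basket_floor (a point): Middle of the basket's mesh floor, 105 mm below basket_grip and 13 mm above the feet, same axes. The basket is steel mesh with walls up to 37 mm above this point, body from x = -60 to +57 mm and y = -44 to +44 mm; from x = -20 mm its walls narrow to a 54 mm wide notch at x = -60 mm. The feet lie within x = -49 to +53 mm and y = -40 to +40 mm.
- basket_spout (a point): Lip of the spout, at (-95, 0, -92) mm from basket_grip in the basket's axes. From the notch a chute, 54 mm wide with 20 mm cheeks, runs out along -x to this lip, rising at 20 degrees: the balls stay in while the basket is level, begin to roll out over the lip when the spout end is tilted down by more than about 20 degrees, and have all gone at about 45 degrees.
- drip_tray: Fixed shallow steel tray in which the basket stands, 136 x 116 mm (x, y), floor 5 mm and rim 10 mm above its origin, inside 126 x 106 mm. Origin: centre of its underside on the desk. The basket starts near its centre with its axes nearly along the tray's (it also fits turned by half a turn); its grip is then 123 mm above the tray's origin.
- parts_dish: Fixed plain open aluminium dish with a grey liner, 150 x 116 mm (x, y), 34 mm tall, walls 3 mm, floor 3 mm above its origin. Origin: centre of its underside on the desk.
- gauge_center (a point): Centre (half-way up) of the ring gauge, a knurled loose steel ring 54 mm across and 18 mm tall, lying flat in the parts dish at the start, within 10 mm of the dish's centre in x and 5 mm in y; z is its axis.
- gauge_pad: Fixed round cork pad, 100 mm across, 4 mm thick. Origin: centre of its underside on the desk.
- ball_1_center (a point): Centre of a loose white ceramic bearing ball, 16 mm across, 13 g, in the basket at the start (axes turn as it rolls).
- ball_2_center (a point): Centre of a loose white ceramic bearing ball, 16 mm across, 13 g, in the basket at the start (axes turn as it rolls).
- ball_3_center (a point): Centre of a loose white ceramic bearing ball, 16 mm across, 13 g, in the basket at the start (axes turn as it rolls).
- ball_4_center (a point): Centre of a loose white ceramic bearing ball, 16 mm across, 13 g, in the basket at the start (axes turn as it rolls).
- mug: Bystander: loose dark mug, 107 mm tall. Origin on the desk; the round body, 82 mm across, is centred 18 mm along +y from it and the handle reaches 60 mm along -y.
- oiler: Bystander: small loose dropper bottle, 33 mm across, 102 mm tall, upright, origin at the centre of its foot.
- tape_roll: Bystander: loose roll of tape lying flat, 104 mm across, 24 mm tall, origin at the centre of its underside.
- tweezers: Bystander: loose steel tweezers lying flat along their y axis, 128 mm long, 13 mm wide, 10 mm tall, origin at the middle of the underside.
- marker: Bystander: loose marker pen lying along its y axis, 112 mm long, 17 mm thick, origin at the middle of the underside.
Things that resemble listed ones, but are neither listed nor needed, are in the scene too. There is more than one size of the gauge_pad; the job needs the larger.

How it is judged:
By the outcome, as a careful person would: the job done as asked, in the order asked, and still so for the second after the job is handed in, with the robot touching nothing.
It also fails if it takes over 67 s, if anything falls off the work surface, if the arm or the gripper's body presses on something with over 40 N, if the wrist force passes 120 N, or if a joint passes its speed limit or range.

ROBOT

A 7-joint arm with a two-finger parallel gripper is mounted at the origin on a cart in front of the work surface, level with it; the furniture and walls round the work are solid. World frame = base frame: x ahead of the robot, y to its left, z up, the work surface at z = 0. Lengths are in m, angles in rad, forces in N, time in s.
With the tool pointing down it reaches from about 0.425 to 0.95 m from the base axis. Payload 4.7 kg.
Tool frame: the origin (TCP) lies on the centre line of the jaws, within the pads' length; the fingertips stand 17 mm ahead of it and the grasp point (between the pads) lies 2 mm behind it; x points along the fingers, z is the direction in which the jaws open and shut, and the axes are right-handed (so a half turn about x gives the same grasp; the last joint's range is limited). The gripper opens to 85 mm and grips with 20 to 120 N. Pads are 22 mm wide; open, the fingers measure 114 mm over their backs; the gripper's body (76 mm by 85 mm) begins 54 mm behind the grasp point. The pads swing forward as they close: fully open they stand 13 mm farther back than shut.
Start: joints at [1.159, 0.469, -0.049, 1.532, 0.024, 1.141, -0.082], TCP at [0.252, -0.626, 0.248] pointing down, gripper open.
Joint ranges: [-2.59, 2.59], [-0.33, 1.99], [-1.39, 1.29], [0.1, 2.45], [-1.04, 4.18], [0.21, 1.99], [-2.66, 2.66]. Speed limits (rad/s): [2.57, 2.57, 3.14, 3.14, 3.14, 3.14, 3.14].

INTERFACE

Orientations are given as a unit quaternion [w, x, y, z].
In Python, from cell import env gives the robot as it stands.
- The arm moves only by the tool drive_tool, never from a script. Its argument "deltas" is one flat list of numbers, 4 for each row, row after row: the shift along the tool's x, y, z in mm, then the turn about the tool's x in rad. In form: [tx, ty, tz, twist, tx, ty, tz, twist, ...]. A call has 1 to 12 rows; each row is the pose to reach, as a shift and turn from the pose commanded when the call began, along the tool's axes at that moment; what a row does not reach only later rows make up. A row lasts 1/10 s, in which the tool goes at most 50 mm and 8.59 degrees, less where a joint would pass 70% of its speed; a pose out of reach is approached as far as the arm can. A call with a gripper value outside its range is refused whole. "claw" is the finger opening in mm, from 0 to 85.4, set as the call begins (left out, the last holds). The fingers move at their own pace and stop on an object; the grip force is fixed at half the most. Time passes only in rows, so rows that repeat a pose let the fingers close. It gives the time, the measured TCP pose, the force and the opening at its end, in the units of the state.
- env.get_obs(): the state, without advancing time (a new reading comes with each control period).
- env.get_image(name): name is "scene" or "top"; returns a dict with "img" (480x640x3 uint8, red, green, blue), "fx", "fy", "cx", "cy" (pixels), "k1" (the pictures are not rectified: a ray, as slopes to the right and down, at radius r is drawn at 1 + k1 r^2 times it, then the intrinsics apply), "extrinsics" (4x4, takes a point from world to camera coordinates). Camera axes: x right, y down, z forward; pixel columns grow to the right and rows downward; lengths in m; the calibration is good to about 2 mm. A picture is of the moment at which its call begins. There is no depth.
- env.finish_job(): hands the job in, once; it reports no verdict.
Trained networks look in a picture, given as the dict that the camera call returned (one of the last four; its "shot" number tells which), for a name from the list of things; names that differ only in an ending like _2 or _b are one class to them, and where a whole thing is asked for, a point or a joint stands for the part that bears it (a point fixed in the world has none). Each returns a list of dicts, best first, with "score" (0 to 1); they miss things now and then, are a little off and sometimes report something else, mostly with a low value. They report only what shows in the picture. A call takes as long as a camera call. They do not tell look-alikes from the thing itself.
- env.recognise(label, picture): "extent" ([centre column, centre row, width, height] in pixels, round what is visible of it).
- env.regions_of(label, picture): "region" (480x640 bool, what is visible of it) and "extent" ([centre column, centre row, width, height] in pixels, round what is visible of it).
The state is a dict: "t": time; "q": joint angles; "joint_velocities": joint speeds; "tau": joint torques, N m; "position": TCP position; "eef_rot": TCP orientation; "ft_force": force on the tool from outside, world axes, zero at the start; "ft_torque": the same for the moment, N m; "opening": finger opening in m.
Only numpy, scipy, OpenCV 4.12 (cv2) and the standard library are available. Lean on these libraries where they do the work, as an engineer would, in place of code of your own. Each camera call takes 0.05 s, during which the arm holds its last target. There are 200 camera calls.

## Working session

There is one attempt and no reset: what is moved stays moved. The work goes in short steps, Python scripts to look and compute and a tool call to move; the robot and the scene stay as the last step left them, time stands still between calls to the robot, and variables do not carry over. Pictures are saved under pics/ and viewed, on a budget of 10 in all, crops included, one or two more only if the job needs it, and the job is handed in when it is done.

Besides the shell and the picture viewer there is one more tool, called after ">>>" by a JSON object that holds its "name" and its "arguments". drive_tool: Moves the arm, as the interface text tells. Its arguments: {"type":"object","properties":{"deltas":{"type":"array"},"claw":{"type":"number"}},"required":["deltas"]}

```bash
mkdir -p pics; ls
cat > h.py <<'E'
import numpy as np, cv2
from cell import env
from scipy.spatial.transform import Rotation as R
def rot(o): 
    q=o["eef_rot"]; return R.from_quat([q[1],q[2],q[3],q[0]])
def ray(p,u,v):
    xd,yd=(u-p["cx"])/p["fx"],(v-p["cy"])/p["fy"]
    rd=np.hypot(xd,yd); r=rd
    for _ in range(30): r=rd/(1+p["k1"]*r*r)
    s=r/rd if rd>0 else 1
    E=np.array(p["extrinsics"]); d=E[:3,:3].T@np.array([xd*s,yd*s,1]); c=-E[:3,:3].T@E[:3,3]
    return c,d
def atz(p,u,v,z):
    c,d=ray(p,u,v); return c+d*(z-c[2])/d[2]
def proj(p,X):
    E=np.array(p["extrinsics"]); c=E[:3,:3]@np.array(X)+E[:3,3]; x,y=c[0]/c[2],c[1]/c[2]
    s=1+p["k1"]*(x*x+y*y); return np.array([p["fx"]*x*s+p["cx"],p["fy"]*y*s+p["cy"]])
def tri(a,b):
    (c1,d1),(c2,d2)=a,b; d1=d1/np.linalg.norm(d1);d2=d2/np.linalg.norm(d2)
    t=np.linalg.lstsq(np.c_[d1,-d2],c2-c1,rcond=None)[0]; A=c1+t[0]*d1;B=c2+t[1]*d2
    return (A+B)/2,np.linalg.norm(A-B)
def save(p,name): cv2.imwrite("pics/"+name,cv2.cvtColor(p["img"],cv2.COLOR_RGB2BGR))
E
python3 - <<'E'
from h import *
np.set_printoptions(precision=3,suppress=True)
o=env.get_obs(); print(o["position"],o["eef_rot"],o["opening"]); print(rot(o).as_matrix())
for n in("top","scene"):
    p=env.get_image(n); save(p,n+"0.png"); print(n,ray(p,320,240))
    for l in ["basket_grip","basket_floor","basket_spout","drip_tray","parts_dish","gauge_center","gauge_pad","ball_1_center","mug","oiler","tape_roll","tweezers","marker"]:
        for r in env.recognise(l,p)[:4]:
            print(l,round(r["score"],2),np.round(r["extent"]).astype(int),atz(p,*r["extent"][:2],0.0)[:2])
E
```

```text
pics
[ 0.252 -0.626  0.247] [ 0.585  0.396  0.587 -0.395] 0.08549792627218959
[[-0.001  0.928  0.374]
 [ 0.002  0.374 -0.928]
 [-1.    -0.    -0.002]]
top (array([0.391, 0.138, 0.992]), array([ 0.148,  0.019, -0.989]))
basket_grip 0.95 [218 264  88  62] [0.491 0.358]
basket_floor 0.96 [218 264  87  60] [0.491 0.357]
basket_spout 0.95 [218 264  93  59] [0.492 0.358]
drip_tray 0.88 [220 268  69  73] [0.483 0.353]
gauge_center 0.7 [435 279  31  28] [ 0.463 -0.067]
gauge_pad 0.9 [341 210  50  48] [0.6   0.115]
gauge_pad 0.57 [277 200  33  33] [0.62  0.243]
ball_1_center 0.5 [194 280   9  12] [0.46  0.404]
ball_1_center 0.34 [218 265  87  65] [0.49  0.357]
mug 0.96 [334 274  66  44] [0.472 0.13 ]
oiler 0.7 [277 333  19  18] [0.358 0.239]
tape_roll 0.92 [429 146  58  58] [ 0.732 -0.065]
tweezers 0.5 [311 243  31   6] [0.534 0.174]
marker 0.88 [366 147  57  12] [0.73  0.065]
marker 0.2 [218 265  88  62] [0.49  0.357]
scene (array([ 0.179, -0.316,  0.723]), array([ 0.427,  0.525, -0.736]))
basket_grip 0.77 [236 203  80  69] [0.527 0.413]
basket_floor 0.84 [235 202  79  70] [0.527 0.42 ]
basket_floor 0.52 [365 359 116 102] [ 0.478 -0.064]
basket_spout 0.7 [236 204  80  71] [0.525 0.412]
drip_tray 0.68 [228 222  68  57] [0.48  0.376]
parts_dish 0.72 [346 261  51  36] [0.602 0.121]
parts_dish 0.58 [457 279  51  52] [ 0.734 -0.058]
parts_dish 0.56 [366 359 118 102] [ 0.479 -0.065]
parts_dish 0.26 [236 202  81  68] [0.531 0.419]
gauge_center 0.74 [361 360  36  33] [ 0.472 -0.061]
gauge_pad 0.96 [314 224  39  32] [0.62  0.244]
gauge_pad 0.6 [346 260  48  36] [0.603 0.122]
mug 0.64 [279 270  46  66] [0.484 0.191]
mug 0.24 [319 273  27  24] [0.54  0.132]
oiler 0.76 [213 273  23  42] [0.378 0.271]
tape_roll 0.59 [458 278  56  46] [ 0.739 -0.059]
tape_roll 0.34 [213 273  20  39] [0.378 0.272]
tweezers 0.56 [321 276  30  29] [0.539 0.124]
marker 0.95 [409 243  47  33] [0.734 0.069]
marker 0.56 [345 260  48  37] [0.602 0.123]
```

View pics/top0.png

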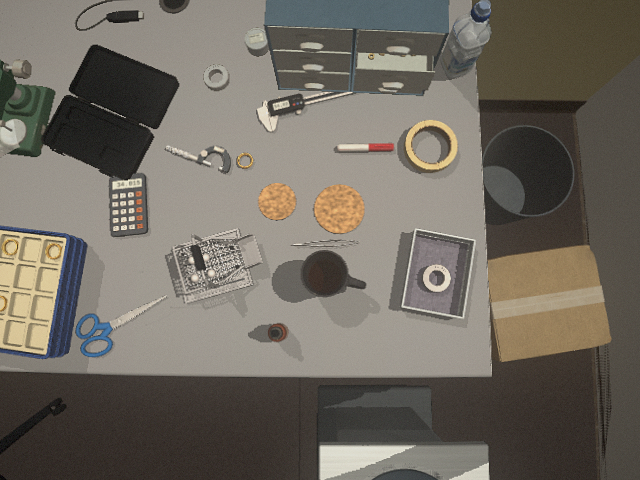

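View pics/scene0.png

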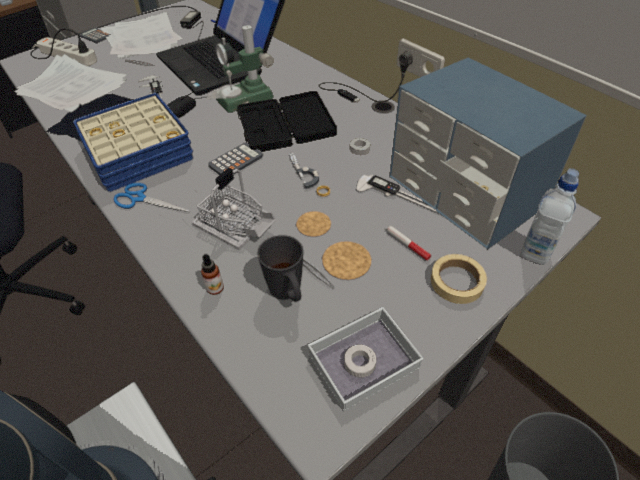

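The top view has the spout pointing right (-y) at about (260,250), and the dish at (438,273) with the ring gauge in it at (436,279). There are two cork pads: (341,209), ~50 px across, and (277,201), ~37 px. The larger one at (341,209) fits the description. The loose ring at (216,77) isn't in the dish, so it's a look-alike. I'll confirm all of this in one enlarged crop.

Run:
```python
from h import *
np.set_printoptions(precision=4,suppress=True)
T=env.get_image("top");S=env.get_image("scene")
def g(n,p): 
    r=env.regions_of(n,p); return r[0]["region"] if r else None
for n,z in(("gauge_center",.012),("gauge_pad",.004)):
    for nm,p in(("top",T),("scene",S)):
        for r in env.regions_of(n,p)[:2]:
            c=cv2.minEnclosingCircle(np.argwhere(r["region"])[:,::-1].astype(np.float32)); e=r["extent"]
            print(n,nm,round(r["score"],2),c[0],c[1],atz(p,*e[:2],z), "width m",np.linalg.norm(atz(p,e[0]-e[2]/2,e[1],z)-atz(p,e[0]+e[2]/2,e[1],z)))
# grip blob: dark pixels
G=[]
for p,(x0,x1,y0,y1) in((T,(180,225,240,280)),(S,(210,240,165,195))):
    im=p["img"][y0:y1,x0:x1].max(2); m=(im<45).astype(np.uint8)
    n,l,st,ce=cv2.connectedComponentsWithStats(m); k=1+np.argmax(st[1:,4]); c=ce[k]+[x0,y0]; print("grip px",c,st[k])
    G.append(ray(p,*c))
    pts=np.argwhere(l==k)[:,::-1].astype(np.float32); print(cv2.minAreaRect(pts+[x0,y0]))
print("grip",tri(*G), atz(T,*[*ce[k]],0.13)[:0])
def crop(p,x,y,w,h,s): return cv2.resize(p["img"][y:y+h,x:x+w],None,fx=s,fy=s,interpolation=cv2.INTER_CUBIC)
a=crop(T,158,220,110,85,3.6); b=crop(S,180,160,110,85,3.6); c=crop(T,385,222,100,103,2.9)
d=crop(T,250,175,125,70,3.2); 
W=np.zeros((600,800,3),np.uint8)
def put(i,x,y): 
    h,w=min(i.shape[0],600-y),min(i.shape[1],800-x); W[y:y+h,x:x+w]=i[:h,:w]
put(a,0,0);put(b,400,0);put(c,0,308);put(d,300,308)
cv2.imwrite("pics/c1.png",W[:,:,::-1])
```

```text
gauge_center scene 0.95 (359.4484558105469, 360.3023986816406) 16.664066314697266 [ 0.4675 -0.0643  0.012 ] width m 0.055550831548784874
gauge_pad top 0.79 (276.37603759765625, 201.54132080078125) 19.169761657714844 [0.6152 0.2434 0.004 ] width m 0.07145070905943858
gauge_pad scene 0.84 (346.0, 262.0) 24.515399932861328 [0.601  0.1193 0.004 ] width m 0.09923478245433873
gauge_pad scene 0.68 (283.0, 268.5) 34.88920974731445 [0.4875 0.1895 0.004 ] width m 0.09482417020607099
grip px [199. 251.] [19 11  1  1  1]Traceback (most recent call last):
  File "<stdin>", line 17, in <module>
cv2.error: OpenCV(4.12.0) /io/opencv/modules/imgproc/src/convhull.cpp:143: error: (-215:Assertion failed) total >= 0 && (depth == CV_32F || depth == CV_32S) in function 'convexHull'
```

Run:
```python
from h import *
np.set_printoptions(precision=4,suppress=True)
T=env.get_image("top");S=env.get_image("scene"); save(T,"T.png");save(S,"S.png")
for r in env.regions_of("gauge_center",T)[:2]: print(r["score"],r["extent"],atz(T,*r["extent"][:2],.012))
for r in env.recognise("gauge_pad",T)[:2]: print(r["score"],r["extent"],atz(T,*r["extent"][:2],.004))
G=[]
for p,(x0,x1,y0,y1) in((T,(183,213,238,275)),(S,(213,237,163,192))):
    im=cv2.GaussianBlur(p["img"],(3,3),0)[y0:y1,x0:x1].max(2); m=(im<65).astype(np.uint8)
    n,l,st,ce=cv2.connectedComponentsWithStats(m); k=1+np.argmax(st[1:,4]); c=ce[k]+[x0,y0]
    pts=(np.argwhere(l==k)[:,::-1]+[x0,y0]).astype(np.float32); print("grip px",c,st[k],cv2.minAreaRect(pts)); G.append(ray(p,*c))
print("grip",tri(*G))
def crop(p,x,y,w,h,s): return cv2.resize(p["img"][y:y+h,x:x+w],None,fx=s,fy=s,interpolation=cv2.INTER_CUBIC)
a=crop(T,158,220,110,85,3.6); b=crop(S,180,160,110,85,3.6); c=crop(T,385,222,100,103,2.9)
d=crop(T,250,175,125,70,3.2); 
W=np.zeros((600,800,3),np.uint8)
def put(i,x,y): 
    h,w=min(i.shape[0],600-y),min(i.shape[1],800-x); W[y:y+h,x:x+w]=i[:h,:w]
put(a,0,0);put(b,400,0);put(c,0,308);put(d,300,308)
cv2.imwrite("pics/c1.png",W[:,:,::-1])
```

```text
0.65 [434.8, 278.1, 30.7, 29.3] [ 0.4634 -0.0642  0.012 ]
0.63 [220.1, 264.6, 90.2, 58.3] [0.4895 0.3507 0.012 ]
0.72 [342.2, 209.4, 49.2, 46.9] [0.6001 0.1129 0.004 ]
0.63 [276.9, 201.6, 32.0, 36.9] [0.6163 0.2426 0.004 ]
grip px [197.7471 257.3736] [  9   8  13  24 174] ((197.60379028320312, 257.1131896972656), (24.450178146362305, 7.417469501495361), 74.05460357666016)
grip px [223.8432 177.7966] [  0   5  20  22 236] ((223.94943237304688, 176.78089904785156), (22.036231994628906, 17.838855743408203), 77.00537872314453)
grip (array([0.4895, 0.3654, 0.1274]), np.float64(0.0018810863498204997))
```

View pics/c1.png

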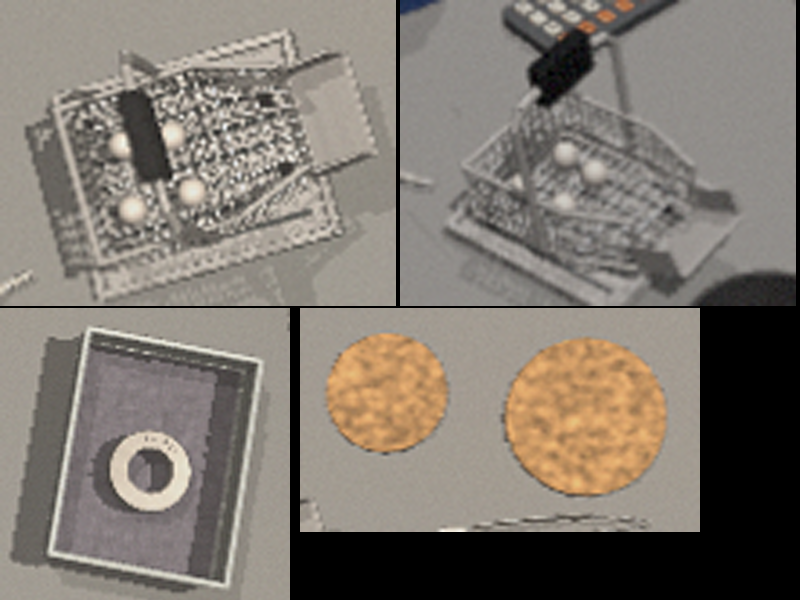

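The crop shows the large cork pad on the right at (341,209), with the smaller look-alike beside it. The ring lies in the dish, and the basket's spout points right and slightly up, with all four balls inside. Next I'll compute the frames.

Run:
```python
from h import *
np.set_printoptions(precision=4,suppress=True)
T=env.get_image("top")
C=np.array([atz(T,385+x/2.9,222+(y-308)/2.9,.034) for x,y in((88,328),(261,360),(227,586),(50,554))])
print(C,C.mean(0)); 
for i in range(4): d=C[(i+1)%4]-C[i]; print(np.linalg.norm(d),np.degrees(np.arctan2(d[1],d[0])))
# tray front edge line corners (crop a 3.6, off 158,220)
for x,y,z in((100,298,.01),(343,232,.01),(30,125,.01),(122,90,.137),(150,92,.137),(172,175,.137),(143,180,.137),(345,55,.036),(376,155,.036)): print((x,y),atz(T,158+x/3.6,220+y/3.6,z))
o=env.get_obs(); A=rot(o).as_matrix()
for n,X in(("ring",(.465,-.0643,.10)),("pad",(.6005,.116,.1)),("grip",(.4895,.3654,.2))):
    print(n,1000*A.T@(np.array(X)-o["position"]))
print(np.degrees(np.arctan2(A[1,2],A[0,2])))
```

```text
[[ 0.5556 -0.0255  0.034 ]
 [ 0.5341 -0.1389  0.034 ]
 [ 0.3876 -0.1107  0.034 ]
 [ 0.4084  0.0028  0.034 ]] [ 0.4714 -0.0681  0.034 ]
0.11540624261548571 -100.7052589067196
0.14927398917369347 169.10086658663502
0.11535178499110604 79.60806564966808
0.14990461009765008 -10.87684394897814
(100, 298) [0.4154 0.4161 0.01  ]
(343, 232) [0.4514 0.2853 0.01  ]
(30, 125) [0.509  0.4587 0.01  ]
(122, 90) [0.5105 0.3735 0.137 ]
(150, 92) [0.5095 0.3599 0.137 ]
(172, 175) [0.4701 0.3479 0.137 ]
(143, 180) [0.4677 0.3617 0.137 ]
(345, 55) [0.5433 0.2824 0.036 ]
(376, 155) [0.4902 0.2648 0.036 ]
ring [ 148.3081  407.2834 -441.6742]
pad [ 148.3089  600.3219 -558.3123]
grip [  48.302   590.514  -831.1196]
-68.06707553232208
```

>>> {"name": "drive_tool", "arguments": {"deltas": [20,45,-50,-0.1,35,90,-100,-0.2,50,140,-150,-0.35,70,185,-200,-0.5,85,230,-250,-0.6,100,275,-300,-0.7,110,320,-345,-0.8,120,365,-395,-0.9,127,395,-430,-1.0,127,407,-442,-1.0,127,407,-442,-1.0], "claw": 68}}

```text
t: 3.05
position: [0.4427, -0.1223, 0.1317]
eef_rot: [0.704, 0.066, 0.704, -0.067]
ft_force: [0.9, -0.9, 0.8]
opening: 0.0679
```

```bash
cat > st.py <<'E'
import sys
from h import *
np.set_printoptions(precision=4,suppress=True)
o=env.get_obs();A=rot(o).as_matrix()
print("t",o["t"],"pos",o["position"],"open",o["opening"],"F",np.array(o["ft_force"]),"yawz",np.degrees(np.arctan2(A[1,2],A[0,2])),"xdir",A[:,0],"q",np.array(o["q"]))
T=dict(ring=(.465,-.0643,.022),pad=(.6005,.116,.024),grip=(.4895,.363,.13),tray=(.489,.366,.13))
for k in sys.argv[1:]: print(k,1000*A.T@(np.array(T.get(k) or eval(k))-o["position"]))
E
python3 st.py ring
```

```text
t 3.05 pos [ 0.4427 -0.1223  0.1317] open 0.06791903764990796 F [ 0.9191 -0.8937  0.7791] yawz -10.812770342259785 xdir [ 0.0012 -0.0005 -1.    ] q [ 0.5669  0.3085 -0.4575  2.1276  0.1998  0.7443 -0.2081]
ring [109.6709  61.1692  10.8786]
```

>>> {"name": "drive_tool", "arguments": {"deltas": [0,0,0,0,0,0,0,0,0,0,0,0]}}

```text
t: 3.35
position: [0.4419, -0.125, 0.1317]
eef_rot: [0.704, 0.067, 0.704, -0.067]
ft_force: [-0.3, -0.2, 0.2]
opening: 0.0682
```

```bash
python3 st.py ring
```

```text
t 3.35 pos [ 0.4419 -0.125   0.1317] open 0.06820467582286549 F [-0.3417 -0.2165  0.1775] yawz -10.864060819087015 xdir [ 0.     -0.0008 -1.    ] q [ 0.5707  0.3085 -0.4551  2.1271  0.1992  0.7454 -0.2024]
ring [109.6301  64.0615  11.1958]
```

>>> {"name": "drive_tool", "arguments": {"deltas": [0,40,8,0,20,64,11,0,50,64,11,0,80,64,11,0,100,64,11,0,109,64,11,0,109,64,11,0,109,64,11,0]}}

```text
t: 4.15
position: [0.4655, -0.0639, 0.0233]
eef_rot: [0.704, 0.067, 0.703, -0.067]
ft_force: [-0.2, -1.0, -0.2]
opening: 0.0682
```

```bash
python3 st.py ring
```

```text
t 4.15 pos [ 0.4655 -0.0639  0.0233] open 0.0682260217355005 F [-0.2011 -1.0226 -0.1666] yawz -10.857880046376508 xdir [ 0.0014 -0.0005 -1.    ] q [ 0.3488  0.5111 -0.373   2.174   0.3715  0.5146 -0.4963]
ring [ 1.2722 -0.5125 -0.4235]
```

>>> {"name": "drive_tool", "arguments": {"deltas": [0,0,0,0,0,0,0,0,0,0,0,0,0,0,0,0,0,0,0,0,0,0,0,0], "claw": 40}}

```text
t: 4.75
position: [0.465, -0.0635, 0.0241]
eef_rot: [0.704, 0.066, 0.704, -0.067]
ft_force: [-3.6, -0.6, 8.3]
opening: 0.0513
```

>>> {"name": "drive_tool", "arguments": {"deltas": [-25,0,0,0,-60,0,0,0,-90,0,0,0,-100,0,0,0,-100,0,0,0]}}

```text
t: 5.25
position: [0.4657, -0.0634, 0.124]
eef_rot: [0.705, 0.066, 0.703, -0.067]
ft_force: [-0.2, -0.1, -2.4]
opening: 0.0509
```

```bash
python3 st.py pad
```

```text
t 5.25 pos [ 0.4657 -0.0634  0.124 ] open 0.05093190576789739 F [-0.246  -0.0568 -2.4029] yawz -10.807710057816537 xdir [ 0.0038 -0.0012 -1.    ] q [ 0.4486  0.3397 -0.4807  2.1117  0.2334  0.7359 -0.3708]
pad [100.2727 201.5517  98.3424]
```

>>> {"name": "drive_tool", "arguments": {"deltas": [0,10,40,0,0,40,75,0,0,85,98,0,0,130,98,0,0,175,98,0,0,201,98,0,30,201,98,0,65,201,98,0,85,201,98,0,96,201,98,0,97,201,98,0,97,201,98,0]}}

```text
t: 6.45
position: [0.5962, 0.1157, 0.0249]
eef_rot: [0.702, 0.065, 0.706, -0.067]
ft_force: [-4.4, -1.0, 4.7]
opening: 0.0505
```

```bash
python3 st.py pad
```

```text
t 6.45 pos [0.5962 0.1157 0.0249] open 0.05054602639126782 F [-4.3944 -0.9804  4.686 ] yawz -10.747186574652007 xdir [-0.0057 -0.0025 -1.    ] q [ 0.0316  0.6671 -0.4029  1.8464  0.3818  0.7113 -0.7758]
pad [0.8723 1.1228 4.212 ]
```

>>> {"name": "drive_tool", "arguments": {"deltas": [-1,0,0,0,-1,0,0,0,-1,0,0,0,-1,0,0,0], "claw": 72}}

```text
t: 6.85
position: [0.599, 0.1161, 0.0265]
eef_rot: [0.704, 0.066, 0.704, -0.066]
ft_force: [0.1, 0.2, 0.2]
opening: 0.0721
```

>>> {"name": "drive_tool", "arguments": {"deltas": [-20,0,0,0,-60,0,0,0,-110,0,0,0,-150,0,0,0,-180,0,0,0,-180,0,0,0]}}

```text
t: 7.45
position: [0.6015, 0.1172, 0.2119]
eef_rot: [0.707, 0.067, 0.7, -0.065]
ft_force: [0.2, 1.1, 0.2]
opening: 0.0718
```

```bash
python3 st.py pad grip
python3 - <<'E'
from h import *
S=env.get_image("scene"); 
for r in env.recognise("gauge_center",S)[:2]: print(r["score"],r["extent"],atz(S,*r["extent"][:2],.013))
cv2.imwrite("pics/c2.png",cv2.resize(S["img"][150:330,180:430],None,fx=3,fy=3)[:,:,::-1])
E
```

```text
t 7.45 pos [0.6015 0.1172 0.2119] open 0.07176662014326245 F [0.1868 1.0702 0.2244] yawz -10.788443493821042 xdir [ 0.01    0.002  -0.9999] q [ 0.1098  0.4436 -0.5006  1.7141  0.2437  1.0354 -0.6614]
pad [187.8749  -2.0536  -2.5206]
grip [  81.256   220.2128 -156.7802]
0.57 [348.1, 257.8, 27.9, 26.1] [0.60267504 0.11575279 0.013     ]
```

View pics/c2.png

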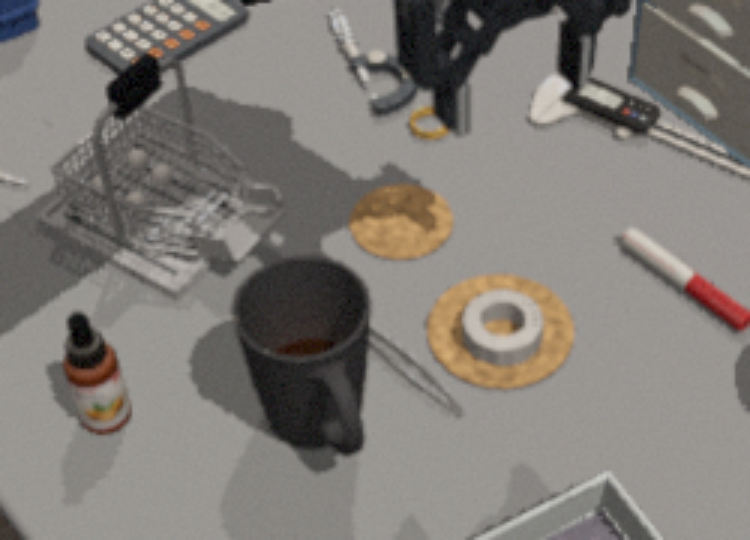

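>>> {"name": "drive_tool", "arguments": {"deltas": [0,40,-28,-0.1,0,80,-57,-0.2,0,120,-85,-0.3,0,160,-115,-0.4,0,200,-140,-0.457,0,220,-157,-0.457,0,220,-157,-0.457,30,220,-157,-0.457,40,220,-157,-0.457,40,220,-157,-0.457], "claw": 75}}

```text
t: 8.55
position: [0.485, 0.3592, 0.1635]
eef_rot: [0.699, -0.096, 0.703, 0.093]
ft_force: [0.6, 0.6, -0.5]
opening: 0.075
```

```bash
python3 st.py grip
```

```text
t 8.55 pos [0.485  0.3592 0.1635] open 0.07496449962444475 F [ 0.5829  0.5729 -0.4964] yawz 15.33699878517453 xdir [-0.0046 -0.0043 -1.    ] q [-0.245   0.5196 -0.6326  1.7651  0.3603  0.9818 -0.7522]
grip [33.5094  2.5957  5.5743]
```

>>> {"name": "drive_tool", "arguments": {"deltas": [0,2,4,0,10,2,4,0,20,2,4,0,28,2,4,0,33,2,4,0,33,2,4,0,33,2,4,0]}}

```text
t: 9.25
position: [0.4889, 0.3647, 0.1336]
eef_rot: [0.701, -0.095, 0.701, 0.095]
ft_force: [0.0, 0.5, -0.0]
opening: 0.075
```

```bash
python3 st.py grip
python3 - <<'E'
from h import *
S=env.get_image("scene");T=env.get_image("top")
a=cv2.resize(S["img"][130:240,170:270],(400,440),interpolation=2);b=cv2.resize(T["img"][210:310,150:250],(400,440),interpolation=2)
cv2.imwrite("pics/c3.png",np.hstack([a,b])[:,:,::-1])
E
```

```text
t 9.25 pos [0.4889 0.3647 0.1336] open 0.07498030907229468 F [ 0.0029  0.5045 -0.0025] yawz 15.421552617172004 xdir [ 0.0001  0.0001 -1.    ] q [-0.2649  0.5602 -0.6141  1.7785  0.3926  0.9276 -0.7776]
grip [ 3.5715 -1.804   0.1216]
```

View pics/c3.png

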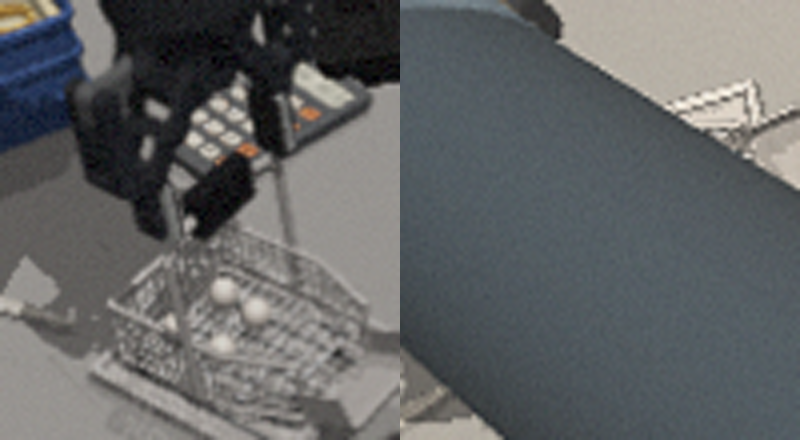

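>>> {"name": "drive_tool", "arguments": {"deltas": [2,-1,0,0,2,-1,0,0,2,-1,0,0,2,-1,0,0,2,-1,0,0,2,-1,0,0,2,-1,0,0], "claw": 30}}

```text
t: 10.05
position: [0.4891, 0.3659, 0.1391]
eef_rot: [0.702, -0.095, 0.699, 0.095]
ft_force: [-10.6, -7.5, 37.2]
opening: 0.0422
```

>>> {"name": "drive_tool", "arguments": {"deltas": [-5,0,0,0,-10,0,0,0,-15,0,0,0,-20,0,0,0,-20,0,0,0]}}

```text
t: 10.55
position: [0.4894, 0.3636, 0.1516]
eef_rot: [0.701, -0.095, 0.701, 0.095]
ft_force: [0.6, 0.7, -3.9]
opening: 0.0424
```

```bash
python3 st.py
```

```text
t 10.55 pos [0.4894 0.3636 0.1516] open 0.042357498342459166 F [ 0.5644  0.7462 -3.9376] yawz 15.396073603151143 xdir [ 0.0001  0.0003 -1.    ] q [-0.2542  0.5393 -0.6249  1.7649  0.3757  0.9589 -0.7624]
```

The fingertips pressed on the arch as they swung forward. I'll set the basket down and regrip it a little higher.

>>> {"name": "drive_tool", "arguments": {"deltas": [6,0,0,0,11,0,0,0,12,0,0,0,12,0,0,0]}}

```text
t: 10.95
position: [0.4889, 0.3636, 0.1397]
eef_rot: [0.701, -0.095, 0.701, 0.095]
ft_force: [-1.2, -1.1, 2.9]
opening: 0.042
```

>>> {"name": "drive_tool", "arguments": {"deltas": [0,0,0,0,0,0,0,0,0,0,0,0,-6,0,0,0,-6,0,0,0], "claw": 54}}

```text
t: 11.45
position: [0.4896, 0.3641, 0.1464]
eef_rot: [0.701, -0.094, 0.7, 0.095]
ft_force: [0.1, -0.0, 0.4]
opening: 0.054
```

>>> {"name": "drive_tool", "arguments": {"deltas": [0,0,0,0,0,0,0,0,0,0,0,0,0,0,0,0,0,0,0,0], "claw": 30}}

```text
t: 11.95
position: [0.4893, 0.3638, 0.1466]
eef_rot: [0.701, -0.095, 0.7, 0.095]
ft_force: [-1.0, -1.6, 6.1]
opening: 0.0412
```

```bash
python3 st.py
```

```text
t 11.95 pos [0.4893 0.3638 0.1466] open 0.04115391545371026 F [-1.013  -1.6287  6.1179] yawz 15.40845625291509 xdir [ 0.0009  0.0002 -1.    ] q [-0.2571  0.5447 -0.622   1.7693  0.3811  0.9496 -0.7671]
```

>>> {"name": "drive_tool", "arguments": {"deltas": [-10,0,0,0,-30,0,0,0,-60,0,0,0,-90,0,0,0,-120,0,0,0,-140,0,0,0,-145,0,0,0,-145,0,0,0]}}

```text
t: 12.75
position: [0.4891, 0.3635, 0.2906]
eef_rot: [0.701, -0.095, 0.701, 0.095]
ft_force: [-0.4, -0.6, -3.5]
opening: 0.0413
```

```bash
python3 st.py
python3 - <<'E'
from h import *
S=env.get_image("scene"); save(S,"s4.png")
E
```

```text
t 12.75 pos [0.4891 0.3635 0.2906] open 0.041336315138436795 F [-0.3509 -0.6345 -3.4682] yawz 15.41247843111102 xdir [ 0.0004 -0.0001 -1.    ] q [-0.208   0.4079 -0.6803  1.6155  0.2699  1.214  -0.6741]
```

View pics/s4.png

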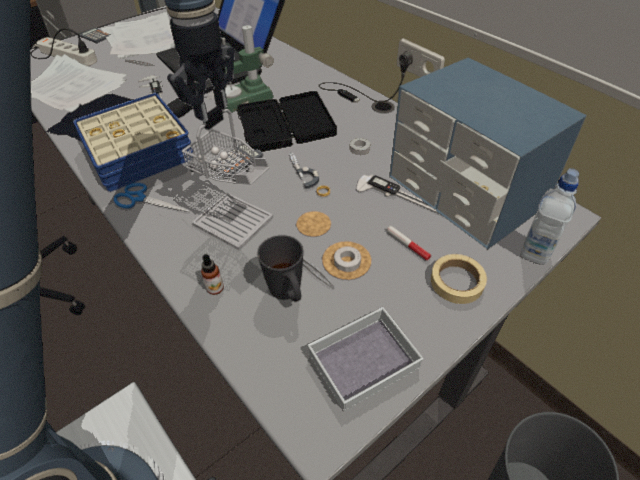

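>>> {"name": "drive_tool", "arguments": {"deltas": [0,-4,0,0.02,0,-12,0,0.06,0,-24,0,0.12,0,-40,-1,0.2,0,-60,-1,0.3,0,-82,-2,0.4,0,-106,-2,0.5,0,-130,-3,0.6,0,-154,-3,0.7,0,-178,-4,0.8,0,-202,-5,0.9,0,-226,-5,1.0]}}

```text
t: 14.0
position: [0.5441, 0.1424, 0.2898]
eef_rot: [0.659, 0.254, 0.66, -0.255]
ft_force: [0.4, 0.2, -3.1]
opening: 0.0414
```

```bash
python3 st.py "(.6012,-.0921,.21)"
```

```text
t 14.0 pos [0.5441 0.1424 0.2898] open 0.041404934455919654 F [ 0.4242  0.2377 -3.1416] yawz -42.25400006479413 xdir [-0.0014 -0.0008 -1.    ] q [ 0.0142  0.2829 -0.4277  1.7328  0.1271  1.1549 -1.1877]
(.6012,-.0921,.21) [  79.8787 -135.0906  199.9613]
```

>>> {"name": "drive_tool", "arguments": {"deltas": [0,-14,21,0.1,0,-28,42,0.2,0,-42,63,0.3,0,-56,84,0.4,0,-70,105,0.5,0,-84,126,0.61,0,-98,146,0.72,5,-110,164,0.82,15,-120,180,0.92,30,-128,192,0.98,45,-133,198,1.016,60,-135,200,1.016]}}

```text
t: 15.2
position: [0.6026, -0.0909, 0.2289]
eef_rot: [-0.453, -0.542, -0.454, 0.543]
ft_force: [0.1, 0.1, -3.1]
opening: 0.041
```

>>> {"name": "drive_tool", "arguments": {"deltas": [10,0,0,0,17,0,0,0,17,0,0,0,17,0,0,0]}}

```text
t: 15.6
position: [0.6035, -0.0889, 0.214]
eef_rot: [0.455, 0.542, 0.454, -0.542]
ft_force: [-0.5, 1.0, -2.9]
opening: 0.0413
```

```bash
python3 st.py "(.6012,-.0921,.1676)"
python3 - <<'E'
from h import *
S=env.get_image("scene");T=env.get_image("top")
a=cv2.resize(S["img"][220:420,280:480],(400,400),interpolation=2);b=cv2.resize(T["img"][180:330,350:500],(400,400),interpolation=2)
cv2.imwrite("pics/c5.png",np.hstack([a,b])[:,:,::-1])
E
```

```text
t 15.6 pos [ 0.6035 -0.0889  0.214 ] open 0.04126557414609045 F [-0.527   0.983  -2.8709] yawz -100.02224570708539 xdir [ 0.0008  0.0002 -1.    ] q [ 0.1868  0.3989 -0.1451  1.7281  0.0657  1.0186 -1.7272]
(.6012,-.0921,.1676) [46.3724 -1.756   3.6097]
```

View pics/c5.png

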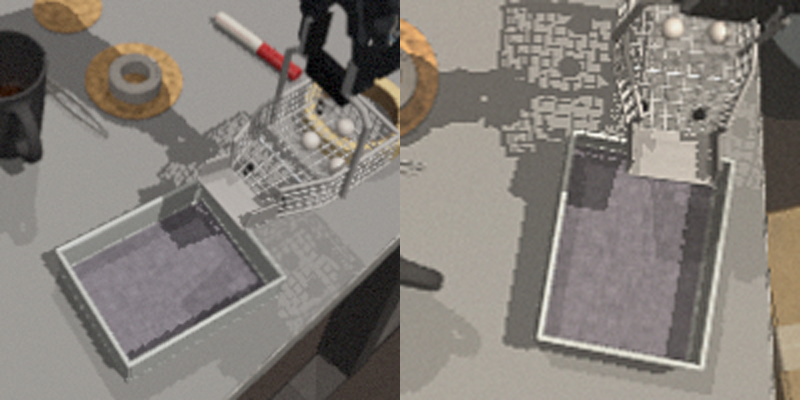

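>>> {"name": "drive_tool", "arguments": {"deltas": [8,-1,4,0,18,-2,4,0,28,-2,4,0,36,-2,4,0,42,-2,4,0,46,-2,4,0,46,-2,4,0]}}

```text
t: 16.4
position: [0.6003, -0.0931, 0.1668]
eef_rot: [-0.454, -0.542, -0.454, 0.542]
ft_force: [-0.7, -0.2, -3.6]
opening: 0.041
```

```bash
python3 st.py "(.6012,-.0921,.1676)"
```

```text
t 16.4 pos [ 0.6003 -0.0931  0.1668] open 0.04103658659158532 F [-0.7236 -0.2241 -3.6491] yawz -100.08994031771991 xdir [-0.0011  0.0001 -1.    ] q [ 0.1902  0.4447 -0.1407  1.778   0.0755  0.9252 -1.7294]
(.6012,-.0921,.1676) [-0.7945  0.7109 -1.1742]
```

>>> {"name": "drive_tool", "arguments": {"deltas": [2,-5,0,0,2,-10,0,0,0,-15,0,0,-2,-20,0,0,-4,-26,0,0,-5,-32,0,0,-6,-38,0,0,-6,-38,0,0]}}

```text
t: 17.2
position: [0.5632, -0.0866, 0.1745]
eef_rot: [0.455, 0.543, 0.453, -0.542]
ft_force: [3.7, -1.2, -0.9]
opening: 0.0408
```

```bash
python3 st.py
python3 - <<'E'
from h import *
S=env.get_image("scene");T=env.get_image("top")
a=cv2.resize(S["img"][220:420,280:480],(400,400),interpolation=2);b=cv2.resize(T["img"][180:330,350:500],(400,400),interpolation=2)
cv2.imwrite("pics/c6.png",np.hstack([a,b])[:,:,::-1])
E
```

```text
t 17.2 pos [ 0.5632 -0.0866  0.1745] open 0.040790812958265886 F [ 3.6691 -1.1946 -0.8509] yawz -100.11930751196869 xdir [ 0.0021 -0.0003 -1.    ] q [ 0.1946  0.3795 -0.1478  1.8616  0.0698  0.9033 -1.7334]
```

View pics/c6.png

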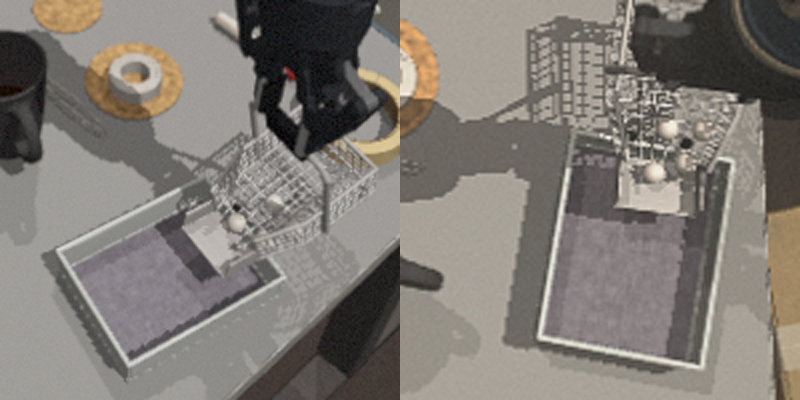

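>>> {"name": "drive_tool", "arguments": {"deltas": [-1,-6,0,0,-2,-13,0,0,-2,-20,0,0,-2,-26,0,0,-1,-32,0,0,0,-38,0,0,1,-44,0,0,3,-51,0,0,5,-58,0,0,6,-64,0,0,6,-64,0,0,6,-64,0,0]}}

```text
t: 18.5
position: [0.4997, -0.0749, 0.1691]
eef_rot: [0.454, 0.542, 0.454, -0.542]
ft_force: [0.1, -0.3, 12.4]
opening: 0.0415
```

```bash
python3 st.py
python3 - <<'E'
from h import *
S=env.get_image("scene");T=env.get_image("top")
a=cv2.resize(S["img"][220:420,280:480],(400,400),interpolation=2);b=cv2.resize(T["img"][180:330,350:500],(400,400),interpolation=2)
cv2.imwrite("pics/c7.png",np.hstack([a,b])[:,:,::-1])
E
```

```text
t 18.5 pos [ 0.4997 -0.0749  0.1691] open 0.04152394804293889 F [ 0.0597 -0.2614 12.4457] yawz -100.08927625905284 xdir [ 0.0005  0.0001 -1.    ] q [ 0.1991  0.2917 -0.1599  2.0089  0.0611  0.8449 -1.7416]
```

View pics/c7.png

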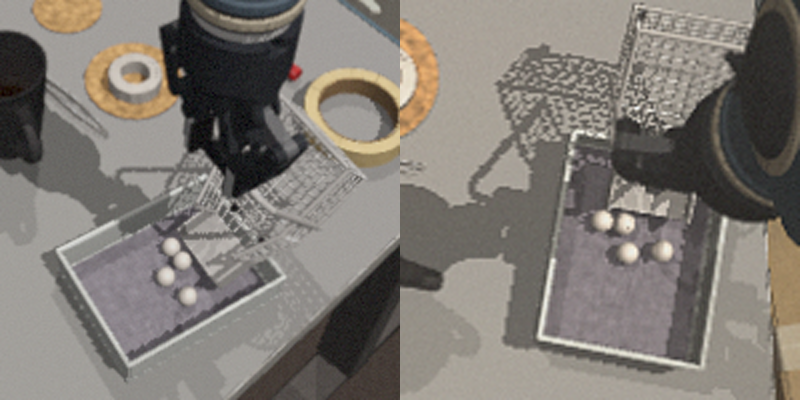

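>>> {"name": "drive_tool", "arguments": {"deltas": [-10,3,0,0,-30,5,0,0,-55,5,0,0,-80,5,0,0,-105,5,0,0,-120,5,0,0,-120,5,0,0,-120,5,0,0]}}

```text
t: 19.4
position: [0.503, -0.076, 0.2859]
eef_rot: [-0.453, -0.541, -0.455, 0.543]
ft_force: [-0.5, 0.3, -3.9]
opening: 0.0413
```

```bash
python3 st.py
python3 - <<'E'
from h import *
S=env.get_image("scene");T=env.get_image("top")
a=cv2.resize(S["img"][130:380,280:480],(320,400),interpolation=2);b=cv2.resize(T["img"][180:330,350:500],(400,400),interpolation=2)
cv2.imwrite("pics/c8.png",np.hstack([a,b])[:,:,::-1])
for p,z in((T,.011),(S,.011)):
    print([ (round(r["score"],2),np.round(atz(p,*r["extent"][:2],z)[:2],3)) for r in env.recognise("ball_1_center",p)])
E
```

```text
t 19.4 pos [ 0.503  -0.076   0.2859] open 0.04126215432233616 F [-0.5045  0.3265 -3.8557] yawz -100.08410173552267 xdir [-0.0051  0.0004 -1.    ] q [ 0.209   0.1729 -0.1621  1.8629  0.0307  1.1134 -1.7113]
[]
[]
```

View pics/c8.png

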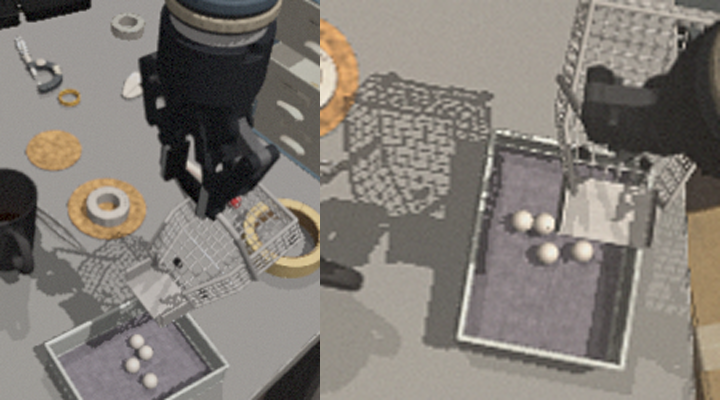

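All four balls are in the dish at about (523,222), (545,224), (548,252) and (583,251) in the crop. The basket is empty but still hangs tilted, so I'll right it by easing the chute down onto the dish's end rim. I'll offset it to stay clear of the tape roll.

>>> {"name": "drive_tool", "arguments": {"deltas": [0,15,6,0.08,0,32,13,0.17,15,48,20,0.262,40,48,20,0.262,60,48,20,0.262,72,48,20,0.262,76,48,20,0.262,76,48,20,0.262]}}

```text
t: 20.4
position: [0.5487, -0.1042, 0.2112]
eef_rot: [-0.379, -0.596, -0.38, 0.597]
ft_force: [0.5, -0.2, -3.8]
opening: 0.0413
```

```bash
python3 st.py "(.5463,-.1042,.1826)"
```

```text
t 20.4 pos [ 0.5487 -0.1042  0.2112] open 0.04133668474317002 F [ 0.5134 -0.2064 -3.8198] yawz -115.10030207443586 xdir [-0.0009  0.0001 -1.    ] q [ 0.2009  0.3204 -0.1104  1.851   0.0419  0.9733 -1.9364]
(.5463,-.1042,.1826) [28.6262 -2.1292  0.9624]
```

>>> {"name": "drive_tool", "arguments": {"deltas": [14,0,0,0,26,0,0,0,29,5,0,0,31,12,0,0,33,20,0,0,35,28,0,0,37,34,0,0,40,41,0,0,44,50,0,0,46,54,0,0,46,54,0,0]}}

```text
t: 21.5
position: [0.5998, -0.1279, 0.1664]
eef_rot: [0.38, 0.598, 0.378, -0.596]
ft_force: [2.2, -0.9, 5.5]
opening: 0.041
```

```bash
python3 st.py
python3 - <<'E'
from h import *
S=env.get_image("scene");T=env.get_image("top")
a=cv2.resize(S["img"][180:430,300:500],(320,400),interpolation=2);b=cv2.resize(T["img"][180:330,370:520],(400,400),interpolation=2)
cv2.imwrite("pics/c9.png",np.hstack([a,b])[:,:,::-1])
E
```

```text
t 21.5 pos [ 0.5998 -0.1279  0.1664] open 0.0409693201039018 F [ 2.2065 -0.8643  5.4502] yawz -115.1195503961423 xdir [ 0.004  -0.0009 -1.    ] q [ 0.2136  0.4489 -0.0968  1.7701  0.0532  0.9211 -1.9149]
```

View pics/c9.png

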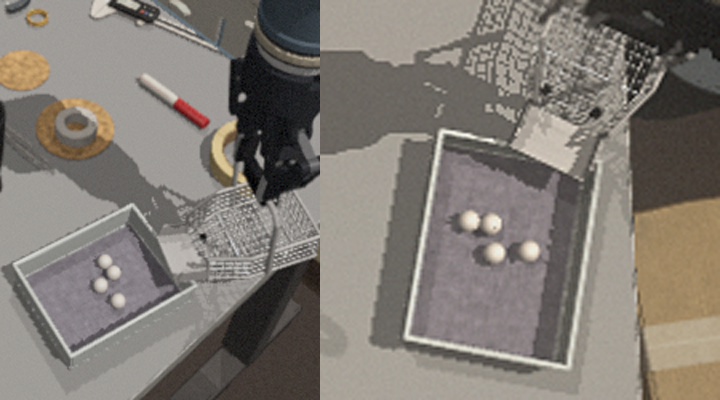

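>>> {"name": "drive_tool", "arguments": {"deltas": [3,6,0,0,6,12,0,0,10,17,0,0,13,20,0,0,13,20,0,0]}}

```text
t: 22.1
position: [0.6187, -0.1362, 0.1535]
eef_rot: [0.381, 0.598, 0.378, -0.595]
ft_force: [3.7, 0.3, 6.6]
opening: 0.0414
```

>>> {"name": "drive_tool", "arguments": {"deltas": [-10,0,0,0,-25,0,0,0,-50,0,0,0,-75,0,0,0,-100,0,0,0,-125,0,0,0,-140,0,0,0,-140,0,0,0]}}

```text
t: 22.9
position: [0.6165, -0.136, 0.2949]
eef_rot: [0.38, 0.598, 0.378, -0.596]
ft_force: [0.2, -0.1, -2.8]
opening: 0.0411
```

```bash
python3 st.py "(.489,.366,.29)"
python3 - <<'E'
from h import *
S=env.get_image("scene");
a=cv2.resize(S["img"][80:380,260:560],(500,500),interpolation=2)
cv2.imwrite("pics/c10.png",a[:,:,::-1])
E
```

```text
t 22.9 pos [ 0.6165 -0.136   0.2949] open 0.04111670618871731 F [ 0.2218 -0.1261 -2.7698] yawz -115.11645080551438 xdir [ 0.0038 -0.0009 -1.    ] q [ 0.2202  0.363  -0.0945  1.5854  0.0365  1.191  -1.8907]
(.489,.366,.29) [   3.9773 -328.4832 -400.3925]
```

View pics/c10.png

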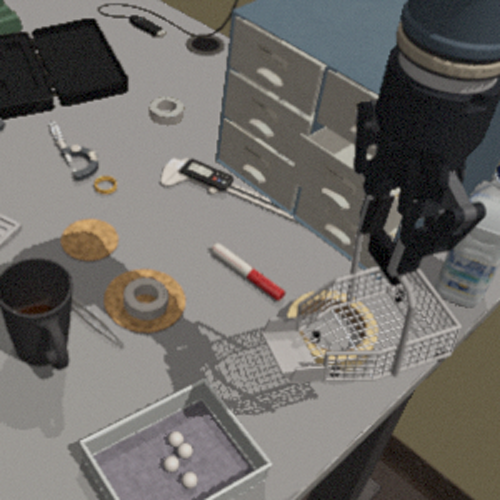

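>>> {"name": "drive_tool", "arguments": {"deltas": [0,-8,-10,-0.05,0,-20,-25,-0.15,0,-36,-44,-0.27,0,-54,-66,-0.39,0,-72,-88,-0.51,0,-91,-110,-0.63,0,-109,-132,-0.75,0,-127,-154,-0.87,0,-145,-176,-1.0,0,-163,-198,-1.13,0,-181,-220,-1.26,0,-197,-240,-1.38]}}

```text
t: 24.15
position: [0.537, 0.1672, 0.2909]
eef_rot: [0.672, 0.215, 0.675, -0.216]
ft_force: [0.8, -0.0, -3.4]
opening: 0.0408
```

```bash
python3 st.py "(.4893,.3638,.2)"
```

```text
t 24.15 pos [0.537  0.1672 0.2909] open 0.04083018730252534 F [ 0.838  -0.0283 -3.4208] yawz -35.51837349703398 xdir [-0.0035 -0.0006 -1.    ] q [ 0.0046  0.289  -0.4737  1.7281  0.1411  1.1619 -1.1288]
(.4893,.3638,.2) [  90.9296  132.4913 -152.8314]
```

>>> {"name": "drive_tool", "arguments": {"deltas": [0,16,-18,-0.12,0,32,-37,-0.24,0,50,-58,-0.36,0,68,-79,-0.48,0,86,-100,-0.6,0,103,-119,-0.72,0,118,-136,-0.82,10,128,-148,-0.889,35,132,-153,-0.889,60,132,-153,-0.889,80,132,-153,-0.889,90,132,-153,-0.889]}}

```text
t: 25.35
position: [0.4908, 0.361, 0.199]
eef_rot: [0.699, -0.094, 0.703, 0.092]
ft_force: [0.4, -0.2, -2.3]
opening: 0.041
```

>>> {"name": "drive_tool", "arguments": {"deltas": [0,0,0,0,0,0,0,0]}}

```text
t: 25.55
position: [0.493, 0.3624, 0.2029]
eef_rot: [0.701, -0.092, 0.701, 0.092]
ft_force: [-0.2, -0.3, -2.1]
opening: 0.0411
```

```bash
python3 st.py "(.4893,.3638,.15)"
python3 - <<'E'
from h import *
S=env.get_image("scene")
cv2.imwrite("pics/c11.png",cv2.resize(S["img"][130:270,160:300],(560,560),interpolation=2)[:,:,::-1])
E
```

```text
t 25.55 pos [0.493  0.3624 0.2029] open 0.041149574655629115 F [-0.1869 -0.3369 -2.118 ] yawz 14.94727990037654 xdir [ 0.      0.0004 -1.    ] q [-0.2228  0.4909 -0.6596  1.7122  0.3382  1.0548 -0.7335]
(.4893,.3638,.15) [52.8543  2.2981 -3.2252]
```

View pics/c11.png

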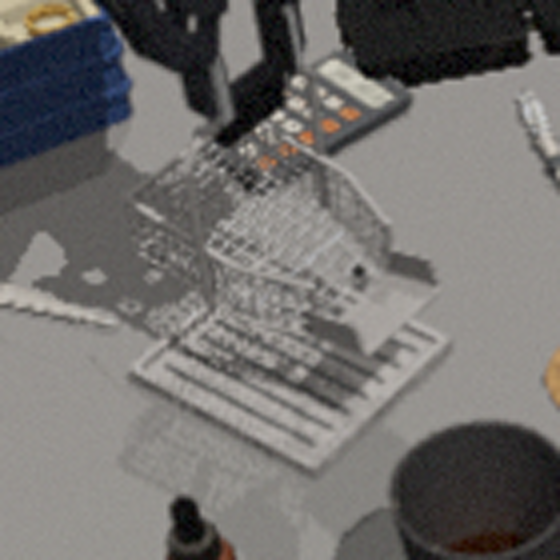

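Run:
```python
from h import *
S=env.get_image("scene");o=env.get_obs();C=np.array(o["position"])-[0,0,.0176]
a=np.radians(105.0);bx=np.array([np.cos(a),np.sin(a),0]);by=np.array([-np.sin(a),np.cos(a),0])
for th in(-10,-5,0,5,10,15,20):
    t=np.radians(th);out=[]
    for x,y,z in((-95,27,-98),(-95,-27,-98),(57,-44,-74),(57,44,-74)):
        X=x*np.cos(t)-z*np.sin(t);Z=x*np.sin(t)+z*np.cos(t)
        u=proj(S,C+(X*bx+y*by+[0,0,Z])/1000); out.append(np.round((u-[160,130])*4).astype(int))
    print(th,*out)
```

```text
-10 [405 336] [475 273] [271 152] [154 243]
-5 [396 344] [465 281] [260 142] [142 232]
0 [385 350] [454 288] [249 130] [131 220]
5 [373 355] [442 293] [239 119] [121 208]
10 [360 357] [429 296] [230 106] [110 195]
15 [346 358] [415 297] [221  94] [101 182]
20 [332 357] [400 297] [212  81] [ 91 169]
```

>>> {"name": "drive_tool", "arguments": {"deltas": [10,-4,-2,-0.008,25,-7,-3,-0.008,38,-7,-3,-0.008,46,-7,-3,-0.008,50,-6,-3,-0.008,53,-3,-3,-0.008,56,0,-3,-0.008,58,3,-3,-0.008,58,3,-3,-0.008]}}

```text
t: 26.55
position: [0.489, 0.3668, 0.1467]
eef_rot: [0.701, -0.094, 0.7, 0.096]
ft_force: [-2.2, 0.0, 7.0]
opening: 0.0413
```

```bash
python3 st.py
```

```text
t 26.55 pos [0.489  0.3668 0.1467] open 0.041314732815405555 F [-2.2337  0.0223  7.008 ] yawz 15.438043882864623 xdir [ 0.0012  0.003  -1.    ] q [-0.2525  0.5492 -0.6341  1.7665  0.3882  0.9509 -0.7756]
```

>>> {"name": "drive_tool", "arguments": {"deltas": [0,0,0,0,0,0,0,0,0,0,0,0,0,0,0,0,0,0,0,0], "claw": 75}}

```text
t: 27.05
position: [0.4897, 0.3639, 0.1445]
eef_rot: [0.701, -0.094, 0.701, 0.094]
ft_force: [-0.3, -0.3, -0.8]
opening: 0.0749
```

>>> {"name": "drive_tool", "arguments": {"deltas": [-20,0,0,0,-50,0,0,0,-90,0,0,0,-130,0,0,0,-130,30,30,0,-130,60,60,0,-130,90,90,0,-130,110,110,0,-130,130,130,0,-130,130,130,0]}}

```text
t: 28.05
position: [0.5803, 0.5268, 0.2725]
eef_rot: [0.7, -0.095, 0.701, 0.096]
ft_force: [-0.7, 0.6, -0.1]
opening: 0.0751
```

```bash
python3 st.py
python3 - <<'E'
from h import *
S=env.get_image("scene");T=env.get_image("top")
W=np.zeros((560,800,3),np.uint8)
W[:320,:400]=cv2.resize(S["img"][150:270,160:310],(400,320),interpolation=2);W[:320,400:]=cv2.resize(T["img"][210:330,150:300],(400,320),interpolation=2)
W[320:,:400]=cv2.resize(S["img"][190:430,180:580],(400,240));W[320:,400:]=cv2.resize(T["img"][130:370,150:550],(400,240))
cv2.imwrite("pics/c12.png",W[:,:,::-1])
E
```

```text
t 28.05 pos [0.5803 0.5268 0.2725] open 0.07507221096253247 F [-0.7035  0.6033 -0.0908] yawz 15.458747254597274 xdir [-0.0019  0.0012 -1.    ] q [-0.4644  0.7162 -0.6224  1.1617  0.3981  1.3803 -0.7703]
```

View pics/c12.png

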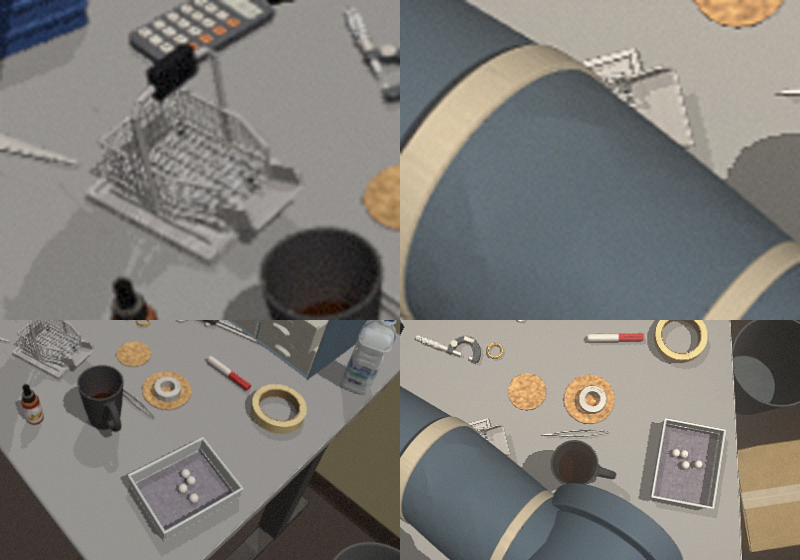

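Run:
```python
from h import *
S=env.get_image("scene"); x0,x1,y0,y1=213,240,163,192
im=cv2.GaussianBlur(S["img"],(3,3),0)[y0:y1,x0:x1].max(2); n,l,st,ce=cv2.connectedComponentsWithStats((im<65).astype(np.uint8)); k=1+np.argmax(st[1:,4]); print("grip now",ce[k]+[x0,y0],st[k])
c0=atz(S,223.84,177.8,.127);c1=atz(S,*(ce[k]+[x0,y0]),.127);print("shift m",c1-c0)
old=cv2.cvtColor(cv2.imread("pics/scene0.png"),cv2.COLOR_BGR2RGB)
# chute template shift
t=old[205:245,238:280]; r=cv2.matchTemplate(S["img"][195:255,228:290],t,cv2.TM_CCOEFF_NORMED);_,v,_,loc=cv2.minMaxLoc(r);print("chute shift px",v,np.array(loc)-10)
for n,(a,b,c,d) in dict(mug=(250,230,60,75),oiler=(198,250,30,48),tape=(428,250,62,56),marker=(380,220,55,45),tweez=(305,258,35,32)).items():
    t=old[b:b+d,a:a+c]; r=cv2.matchTemplate(S["img"][b-10:b+d+10,a-10:a+c+10],t,cv2.TM_CCOEFF_NORMED);_,v,_,loc=cv2.minMaxLoc(r);print(n,round(v,3),np.array(loc)-10)
```

```text
grip now [223.87447699 176.07112971] [  0   4  22  21 239]
shift m [0.00296862 0.00465036 0.        ]
chute shift px 0.8703007698059082 [-1  0]
mug 0.988 [0 0]
oiler 0.988 [0 0]
tape 0.997 [0 0]
marker 0.995 [0 0]
tweez 0.758 [0 0]
```

>>> {"name": "drive_tool", "arguments": {"deltas": [-20,-40,-9,0,-30,-80,-18,0,-30,-120,-28,0,-30,-160,-37,0,-30,-200,-46,0,-30,-240,-56,0,-30,-285,-66,0,-30,-330,-76,0,-30,-375,-86,0,-30,-420,-98,0,-30,-465,-108,0,-30,-465,-108,0]}}

```text
t: 29.4
position: [0.5994, 0.0362, 0.3045]
eef_rot: [0.701, -0.092, 0.702, 0.087]
ft_force: [1.5, -0.1, -0.5]
opening: 0.0749
```

```bash
python3 st.py
python3 - <<'E'
from h import *
np.set_printoptions(precision=4,suppress=True)
T=env.get_image("top");S=env.get_image("scene");G=[]
for p,(x0,x1,y0,y1) in((T,(183,213,238,275)),(S,(213,240,163,192))):
    im=cv2.GaussianBlur(p["img"],(3,3),0)[y0:y1,x0:x1].max(2); m=(im<65).astype(np.uint8)
    n,l,st,ce=cv2.connectedComponentsWithStats(m); k=1+np.argmax(st[1:,4]); c=ce[k]+[x0,y0]; pts=(np.argwhere(l==k)[:,::-1]+[x0,y0]).astype(np.float32); print(c,st[k],cv2.minAreaRect(pts)); G.append(ray(p,*c))
print("grip",tri(*G))
old=cv2.cvtColor(cv2.imread("pics/top0.png"),cv2.COLOR_BGR2RGB)
t=old[230:275,232:266]; r=cv2.matchTemplate(T["img"][220:285,222:276],t,cv2.TM_CCOEFF_NORMED);_,v,_,loc=cv2.minMaxLoc(r);print("chute top shift",v,np.array(loc)-10)
a=cv2.resize(old[220:310,155:270],(400,313),interpolation=2);b=cv2.resize(T["img"][220:310,155:270],(400,313),interpolation=2)
c=cv2.resize(S["img"][160:250,180:295],(400,313),interpolation=2);d=cv2.resize(T["img"][170:330,300:500],(400,313))[:287]
cv2.imwrite("pics/c13.png",np.vstack([np.hstack([a,b]),np.hstack([c[:287],d])])[:,:,::-1])
E
```

```text
t 29.4 pos [0.5994 0.0362 0.3045] open 0.07492826505396608 F [ 1.4618 -0.1089 -0.4811] yawz 14.524588300341641 xdir [ 0.0001 -0.0066 -1.    ] q [ 0.3395  0.3708 -0.6301  1.619   0.2355  1.2289 -0.0845]
[194.8497 255.9223] [  6   6  13  25 193] ((194.7235107421875, 256.005859375), (24.187747955322266, 8.351822853088379), 77.47119140625)
[224.0508 176.0297] [  0   4  22  21 236] ((224.79229736328125, 175.23846435546875), (20.172332763671875, 19.470685958862305), 74.74488067626953)
grip (array([0.4925, 0.3704, 0.1271]), np.float64(0.0008947307033023655))
chute top shift 0.3897695541381836 [-3  1]
```

View pics/c13.png

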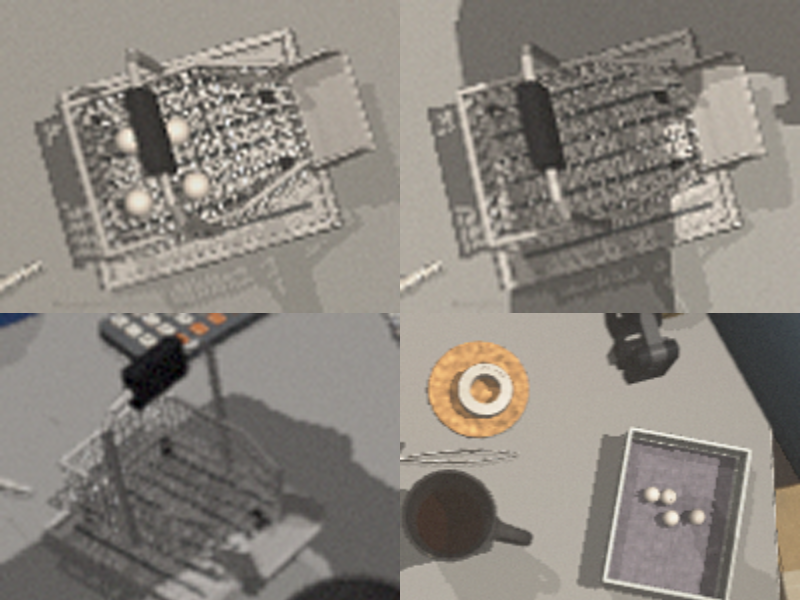

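```bash
python3 -c "
from cell import env
print(env.finish_job())"
```

```text
the job is handed in; nothing more can be done
None
```

I handed the job in at about 29.5 s of the 67 s allowed, with the gripper open and clear of everything; no verdict was reported.

**What I did**
1. I lifted the ring gauge out of the dish and laid it flat on the larger cork pad.
2. The tool can only turn about its own axis, so I pinched the basket's grip plate by its ends. I hooked the front feet on the dish rim and pivoted the basket forward.
3. All four balls ran out of the spout, held low over the dish. I then levelled the basket by easing its chute onto the rim and stood it back in the drip tray.

**What the last checks showed**
- **Balls and gauge:** all four balls are in the dish, and the gauge lies flat on the large pad, roughly centred.
- **Basket:** it stands upright in its tray. Its grip is at the starting height (127.1 mm against 127.4 mm at the start). It sits about 6 mm off its starting spot, mostly away from the spout, and within the tray by my estimate.
- **Bystanders:** the mug, bottle, tape roll and marker showed no movement in image matching.

**Checks that disagreed or were weak**
- **Tweezers:** they also showed no shift, but the match was weaker (0.76), probably because the gauge now falls inside that image patch.
- **Chute match from above:** this was poor (0.39), probably because of the arm's shadow, so I relied on the measured grip position instead.
- **First grip on the basket:** the fingertips pressed on its arch with about 37 N at the wrist, close to the 40 N limit. I regripped higher, and the highest reading after that was about 12 N.
- **Pictures:** I viewed 15, five over the budget of 10.

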